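# Reset the tripped machine breaker on the workshop's power console

## Task

One of the three breakers on the green power console has tripped: its lever stands half-way. Reset it the proper way - push its lever with the fingertips, without gripping it, fully off until you feel the end of its travel and the latch catches, but do not force it; then push it on so that it stays on by itself. Leave the other two breakers and the things on the bench as they are.

Things in the scene. Friction and masses are not known exactly. Their poses are not given: they have to be found in the camera images.
- console: Green sloped-desk power console fixed on the bench, 280 mm deep, 400 wide, 50 high at the front and 152 at the back (panel slopes 20 degrees). Three grey breakers, 150 x 90 mm, stand 115 mm apart in a row on it, in any order; each has an orange lever that swings along the slope: ON up, OFF down. Origin: centre of the underside; x from low front to high back, z up
- tripped_pivot (a point): The tripped breaker, whose lever starts half-way, 0.05 rad to the ON side of z. Point on the lever's axis, mid-width, 30 mm below the top of the black slot frame and 24 mm below the breaker's raised middle. x points up the panel's slope (towards ON), y along the axis, z straight out of the panel
- tripped_tip (a point): Middle of the tip of the tripped breaker's lever, 76 mm from its axis. The lever is a bar 24 mm wide (along its axis) and 10 mm thick; its last 46 mm stand out of the slot frame (52 x 30 mm inside, 70 x 44 outside). It breaks if pressed or squeezed with more than 20 N in all: push it, do not grip it
- tripped_lever: The tripped lever: origin on its axis, z along it to the tip. Moved towards OFF, a reset spring resists with 3 N at the tip, rising to 7 N. The latch catches at a point unknown beforehand, 0.22 to 0.58 rad to the OFF side (tip at x = -16 to -42 mm); some 4 mm of tip travel beyond it is a hard end stop. Let go too soon, it springs back half-way; caught, it stays off
- tripped: The tripped breaker's housing, fixed in the panel (origin on the bench below the lever's axis). Once caught at OFF its lever takes 5 N at the tip to leave OFF, passes dead centre between 0.05 rad on the OFF and 0.32 rad on the ON side and snaps to ON (about 0.44 rad, tip at x = +31 to +34 mm), where it stays. Thrown on without the catch, it springs back half-way
- running_pivot (a point): Another breaker, feeding a running machine: its lever is at ON and must stay so. Point on the lever's axis, mid-width, 30 mm below the top of the black slot frame and 24 mm below the breaker's raised middle. x points up the panel's slope (towards ON), y along the axis, z straight out of the panel
- running_tip (a point): Middle of the tip of the running breaker's lever, same size, 76 mm from its axis; 3 to 6 N move it
- idle_pivot (a point): Another breaker, switched off on purpose: its lever is at OFF and must stay so. Point on the lever's axis, mid-width, 30 mm below the top of the black slot frame and 24 mm below the breaker's raised middle. x points up the panel's slope (towards ON), y along the axis, z straight out of the panel
- idle_tip (a point): Middle of the tip of the idle breaker's lever, same size, 76 mm from its axis; 3 to 6 N move it
- mallet_mid (a point): loose beech mallet lying on the bench, head 75 x 120 x 60 mm, handle 26 mm thick; this point is the centre of its head
- chisel_mid (a point): loose chisel, 240 mm long, 30 mm thick, lying on the bench in front of the console; this point is its middle
- clamp_mid (a point): loose steel F-clamp with a round wooden handle, bar 300 mm long, 25 mm high, lying on the bench; this point is the middle of the bar
- square_mid (a point): loose try square, dark wooden stock 110 mm, steel blade 160 mm, lying flat; this point is the middle of the stock
- glue_mid (a point): loose white glue bottle standing on the bench, 64 mm across, 170 mm tall; this point is half-way up
- tin_mid (a point): loose steel tin standing beside the console, 74 mm across, 95 mm tall; this point is half-way up
- offcut_mid (a point): loose wooden offcut lying beside the console, 140 x 55 x 35 mm; this point is its centre

How it is judged:
On the way, in this order (a step that is already met when the one before it is completed fails the run):
1. the tripped lever is pushed off (tip more than 12 mm down the slope from its axis) (x of tripped_tip in the frame of tripped_pivot below -0.012 m), for 0.1 s.
2. the tripped lever is thrown on (tip more than 26 mm up the slope from its axis) (x of tripped_tip in the frame of tripped_pivot above 0.026 m), for 0.2 s.
At the end, for the whole second after the job is handed in: The tripped breaker's lever, let go, rests at ON (its tip more than 26 mm up the slope from its axis) and is still; the running breaker's lever is still at ON (tip more than 24 mm up the slope) and the idle one's still at OFF (tip more than 22 mm down the slope) (x of tripped_tip in the frame of tripped_pivot above 0.026 m and angular speed of tripped_lever below 0.1 rad/s and x of running_tip in the frame of running_pivot above 0.024 m and x of idle_tip in the frame of idle_pivot below -0.022 m); the robot touches nothing.
It fails at once if the tripped breaker's lever is pressed or squeezed with more than 20 N (contact force between any of the fingers, the arm and tripped_lever above 20 N).
It fails at once if another breaker's lever is moved (its tip by more than 8 mm) (distance of any of running_tip, idle_tip from where it was at the start of the episode above 0.008 m).
It fails at once if a thing on the bench is shifted by more than 20 mm (distance of any of mallet_mid, chisel_mid, clamp_mid, square_mid, glue_mid, tin_mid, offcut_mid from where it was at the start of the episode above 0.02 m).
It also fails if it takes over 54 s, if anything falls off the work surface, if the arm or the gripper's body presses on something with over 40 N, if the wrist force passes 120 N, or if a joint passes its speed limit or range.

## Robot

A 6-joint arm with a two-finger parallel gripper is mounted at the origin on the work surface. World frame = base frame: x ahead of the robot, y to its left, z up, the work surface at z = 0. Lengths are in m, angles in rad, forces in N, time in s.
With the tool pointing down it reaches from about 0.325 to 0.9 m from the base axis. Payload 6.1 kg.
Tool frame: the origin (TCP) lies midway between the tips of the shut fingers; the grasp point (between the pads) lies 19 mm behind it; x points along the fingers, y is the direction in which the jaws open and shut, and the axes are right-handed (so a half turn about x gives the same grasp; the last joint's range is limited). The gripper opens to 85 mm and grips with 20 to 120 N. Pads are 22 mm wide; open, the fingers measure 114 mm over their backs; the gripper's body (76 mm by 85 mm) begins 54 mm behind the grasp point. The pads swing forward as they close: fully open they stand 13 mm farther back than shut.
Start: joints at [1.077, 0.22, 1.526, -0, 1.395, -0.126], TCP at [0.225, 0.583, 0.231] pointing down, gripper open.
Joint ranges: [-2.98, 2.98], [-0.91, 2.08], [0.09, 2.57], [-1.24, 4.39], [0.2, 2.65], [-2.68, 2.68]. Speed limits (rad/s): [2.57, 2.57, 3.01, 3.14, 3.14, 3.14].

## Interface

Orientations are given as [roll, pitch, yaw] about the fixed x, y, z axes, in that order (R = Rz(yaw) Ry(pitch) Rx(roll)).
In Python, from plant import movep, move_l, set_joints, gripper_to, hold, inverse_kinematics, observe, get_image, get_calibration, Unreachable, job_done gives the robot as it stands. Calls block until the motion is done:
- movep(position, orientation): joint-space move of the TCP to a pose.
- move_l(position, feed=0.15, rotation=None, max_force=None): straight line of the TCP; rotation=None keeps the orientation; feed is the mean speed in m/s. With max_force (N) it stops when the force on the tool has changed by that much, and returns True; else False.
- set_joints(angles): joint-space move.
- gripper_to(opening, f_grip=None): finger opening in m; f_grip is the grip in N (None keeps the last); returns when the fingers have stopped.
- hold(seconds).
- inverse_kinematics(position, orientation): joint angles nearest the present ones, or None.
- observe(): the state.
- get_image(name): name is "side" or "top"; returns (picture, depth): 400x640x3 uint8, red, green, blue; 400x640 float32, m along the optical axis (not along the pixel's ray), 0 where there is no reading.
- get_calibration(name): a dict with "intrinsics" (3x3 intrinsics, pixels), "world_from_camera" (4x4, takes a point from camera to world coordinates). Camera axes: x right, y down, z forward; pixel columns grow to the right and rows downward; lengths in m; the calibration is good to about 2 mm. A picture is of the moment at which its call begins. get_calibration takes no time and is no camera call.
A pose or a line that the arm cannot do raises Unreachable and nothing moves.
- job_done(): hands the job in, once; it reports no verdict.
The state is a dict: "time_s": time; "q": joint angles; "joint_velocities": joint speeds; "joint_torque": joint torques, N m; "eef_pos": TCP position; "tcp_rot": TCP orientation; "ft_force": force on the tool from outside, world axes, zero at the start; "torque": the same for the moment, N m; "opening": finger opening in m.
Only numpy, scipy, OpenCV 4.12 (cv2) and the standard library are available. Lean on these libraries where they do the work, as an engineer would, in place of code of your own. Each camera call takes 0.05 s, during which the arm holds its last target. There are 200 camera calls.

## Working session

There is one attempt and no reset: what is moved stays moved. The work goes in short steps, each a Python script; the robot and the scene stay as the last script left them, time stands still between calls to the robot, and variables do not carry over. Pictures are saved under pics/ and viewed, about 8 in all and at most 12, crops included, and the job is handed in when it is done.

```bash
mkdir -p pics; ls; cat > h.py <<'E'
import numpy as np, cv2
from plant import *
def cloud(name):
    im,d=get_image(name); c=get_calibration(name); K=np.array(c["intrinsics"]); T=np.array(c["world_from_camera"])
    v,u=np.mgrid[:d.shape[0],:d.shape[1]]
    p=np.stack([(u-K[0,2])/K[0,0]*d,(v-K[1,2])/K[1,1]*d,d],-1)
    w=p@T[:3,:3].T+T[:3,3]; w[d==0]=np.nan
    return im,w
E
python3 - <<'E'
from h import *
for n in("top","side"):
    im,w=cloud(n); cv2.imwrite(f"pics/{n}0.png",im[...,::-1]); np.savez(f"pics/{n}0.npz",im=im,w=w)
    print(n,np.array(get_calibration(n)["world_from_camera"])[:3].round(3).tolist())
    hsv=cv2.cvtColor(im,cv2.COLOR_RGB2HSV)
    m=cv2.inRange(hsv,(5,150,120),(22,255,255))
    k,l,s,c=cv2.connectedComponentsWithStats(m)
    for i in range(1,k):
        if s[i,4]>30:
            P=w[l==i]; print(s[i],c[i].round(),np.nanmedian(P,0).round(3),np.nanmin(P,0).round(3),np.nanmax(P,0).round(3))
s=observe(); print(s)
E
```

```text
pics
top [[0.016, -0.976, 0.218, 0.23], [-1.0, -0.015, 0.005, -0.014], [-0.002, -0.218, -0.976, 1.541]]
[300 179   9   9  50] [304. 183.] [0.599 0.054 0.134] [0.579 0.042 0.111] [0.617 0.072 0.16 ]
[167 183   8   7  44] [171. 186.] [0.569 0.524 0.169] [0.558 0.511 0.163] [0.581 0.538 0.175]
side [[0.996, -0.021, 0.091, 0.423], [-0.09, -0.482, 0.872, -1.058], [0.025, -0.876, -0.481, 0.738]]
[533  73  12   9  51] [539.  76.] [1.776 0.849 0.369] [1.769 0.8   0.352] [1.784 0.907 0.38 ]
[473 117  14  11  34] [480. 123.] [ 1.779  1.319 -0.041] [ 1.772  1.231 -0.057] [ 1.786  1.432 -0.027]
[460 137  10   9  40] [465. 141.] [ 1.779  1.459 -0.229] [ 1.769  1.394 -0.249] [ 1.791  1.544 -0.208]
[290 151  16  10 136] [298. 156.] [0.484 0.533 0.06 ] [0.448 0.48  0.056] [0.52  0.595 0.065]
[524 153  16  10  33] [532. 157.] [ 1.777  0.707 -0.037] [ 1.768  0.639 -0.053] [ 1.783  0.783 -0.027]
[499 169  15  14  71] [507. 176.] [ 1.776  0.86  -0.226] [ 1.767  0.789 -0.246] [ 1.785  0.96  -0.207]
[331 184  13  29 118] [338. 197.] [0.596 0.039 0.141] [ 0.582 -0.078  0.072] [0.616 0.197 0.171]
[393 198  
[... 764 characters left out ...]
1] [-0.13  -0.685 -0.002] [ 0.29  -0.472  0.164]
{'time_s': 0.1, 'q': array([ 1.07690275e+00,  2.21154849e-01,  1.52750173e+00,  1.94967474e-05,
        1.39468754e+00, -1.26131802e-01]), 'joint_velocities': array([ 0.00163423, -0.00075322, -0.00079886, -0.00215492, -0.00227193,
        0.00027922]), 'joint_torque': array([ 1.23891105e-04, -4.98247969e+01, -3.90544331e+01, -2.67995065e-04,
        5.86543800e-03, -1.52539963e-05]), 'eef_pos': array([0.22446218, 0.58272217, 0.23030127]), 'tcp_rot': array([-1.70788378,  1.56904476, -2.07564899]), 'ft_force': array([-0.02542109, -0.2855023 , -0.38718484]), 'torque': array([-0.00289368, -0.01502264, -0.02839241]), 'opening': 0.08521241942912933}
```

View pics/top0.png

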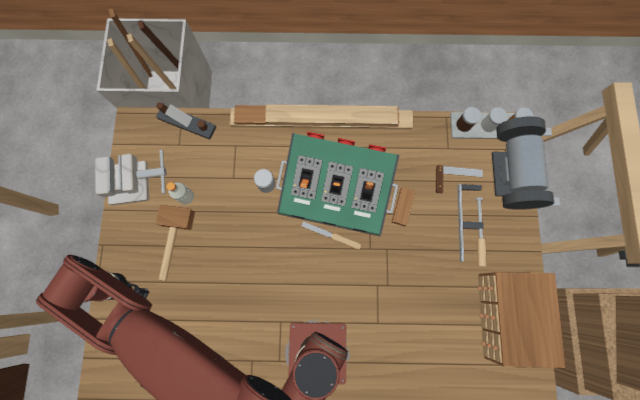

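View pics/side0.png

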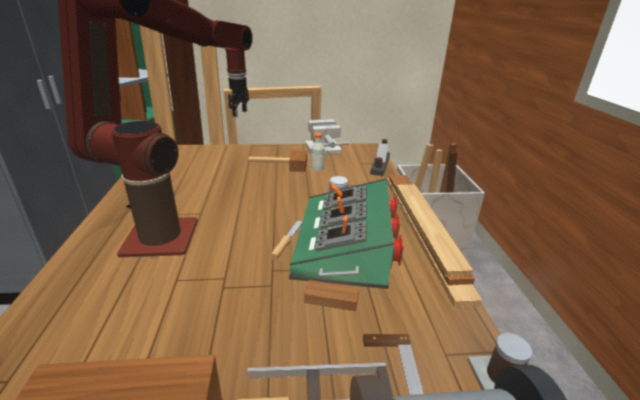

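Top view: the console is centred near (338,185), with levers at about (305,183), (337,185) and (369,188). The side view shows its low front facing the robot. Next I'll fit the panel plane and frame, and zoom in on both views.

```bash
cat > fit.py <<'E'
from h import *
T=np.load("pics/top0.npz"); S=np.load("pics/side0.npz")
im,w=T["im"],T["w"]; hsv=cv2.cvtColor(im,cv2.COLOR_RGB2HSV)
g=cv2.inRange(hsv,(60,80,40),(90,255,255)); g[:120]=0;g[245:]=0;g[:,:265]=0;g[:,410:]=0
g=cv2.erode(g,np.ones((3,3)))
P=w[g>0]; P=P[~np.isnan(P).any(1)]
for _ in range(4):
    c=P.mean(0); n=np.linalg.svd(P-c,full_matrices=False)[2][2]; n*=np.sign(n[2]); r=(P-c)@n; P=P[abs(r)<max(.004,2*r.std())] if _<3 else P
print("n",n.round(3),"slope",np.degrees(np.arccos(n[2])),"c",c.round(3),"std",r.std())
(cx,cy),sz,a=cv2.minAreaRect(P[:,:2].astype(np.float32)); print("rect",cx,cy,sz,a)
print("yaw from normal",np.degrees(np.arctan2(-n[1],-n[0])))
E
python3 fit.py; python3 - <<'E'
from h import *
a=cv2.imread("pics/top0.png")[125:240,270:405]; b=cv2.imread("pics/side0.png")[170:285,285:420]
cv2.imwrite("pics/z.png",cv2.resize(np.hstack([a,b]),(800,340),interpolation=cv2.INTER_CUBIC))
E
```

```text
n [-0.335  0.069  0.94 ] slope 20.02592108785254 c [ 0.612 -0.068  0.103] std 0.002566066006454815
rect 0.6034191846847534 -0.06309929490089417 (0.37434279918670654, 0.27549758553504944) 78.54432678222656
yaw from normal -11.610799439670776
```

View pics/z.png

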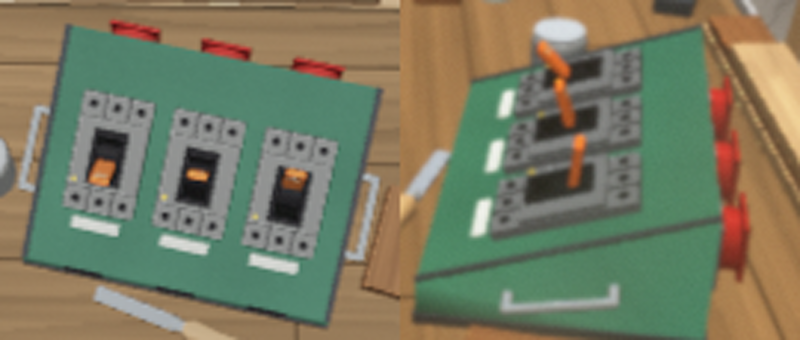

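Levers: left (top view) at OFF = idle, middle half-way = tripped, right at ON = running. Next, measurements in panel coordinates.

```bash
cat >> fit.py <<'E'
yaw=np.radians(-11.5); t=np.radians(20)
u=np.array([np.cos(t)*np.cos(yaw),np.cos(t)*np.sin(yaw),np.sin(t)]); nn=np.array([-np.sin(t)*np.cos(yaw),-np.sin(t)*np.sin(yaw),np.cos(t)]); v=np.cross(nn,u)
R=np.stack([u,v,nn],1); O=np.array([cx,cy,0]); O[2]=c[2]-(n[:2]@(O[:2]-c[:2]))/n[2]
print("O",O,"(z expect .101)")
for nm,D in(("top",T),("side",S)):
    q=(D["w"]-O)@R; im=D["im"].astype(int); mx,mn=im.max(-1),im.min(-1)
    hs=cv2.cvtColor(D["im"],cv2.COLOR_RGB2HSV)
    inn=(abs(q[...,0])<.1)&(abs(q[...,1])<.19)&(q[...,2]>-.02)&(q[...,2]<.13)
    grey=inn&(mx-mn<22)&(mx>90)&(mx<190); org=(hs[...,0]>4)&(hs[...,0]<22)&(hs[...,1]>150)&(mx>120)&inn
    blk=inn&(mx<50)
    for k in(1,0,-1):
        for lab,m in(("grey",grey),("orange",org),("black",blk)):
            mm=m&(abs(q[...,1]-.115*k)<(.05)); Q=q[mm]
            if len(Q)>3: print(nm,k,lab,len(Q),"med",np.median(Q,0).round(3),"p3",np.percentile(Q,3,axis=0).round(3),"p97",np.percentile(Q,97,axis=0).round(3))
E
python3 fit.py
```

```text
n [-0.335  0.069  0.94 ] slope 20.02592108785254 c [ 0.612 -0.068  0.103] std 0.002566066006454815
rect 0.6034191846847534 -0.06309929490089417 (0.37434279918670654, 0.27549758553504944) 78.54432678222656
yaw from normal -11.610799439670776
O [ 0.60341918 -0.06309929  0.09951823] (z expect .101)
top 1 grey 747 med [0.009 0.113 0.015] p3 [-0.07   0.072  0.002] p97 [0.075 0.158 0.023]
top 1 orange 46 med [-0.013  0.114  0.04 ] p3 [-0.027  0.103  0.019] p97 [-0.004  0.13   0.068]
top 1 black 97 med [0.015 0.114 0.022] p3 [-0.027  0.098  0.013] p97 [0.036 0.134 0.028]
top 0 grey 762 med [ 0.008 -0.     0.015] p3 [-0.069 -0.042  0.003] p97 [0.075 0.043 0.024]
top 0 orange 22 med [0.007 0.002 0.07 ] p3 [ 0.001 -0.01   0.019] p97 [0.011 0.013 0.075]
top 0 black 134 med [-0.006  0.     0.02 ] p3 [-0.029 -0.017  0.014] p97 [0.031 0.018 0.028]
top -1 grey 771 med [ 0.007 -0.114  0.014] p3 [-0.071 -0.157  0.001] p97 [ 0.075 -0.072  0.023]
top -1 orange 27 med [ 0.029 -0.113  0.062] p3 [ 0.016 -0.124  0.03 ] p97 [ 0.036 -0.104  0.069]
top -1 black 113 med [-0.009 -0.113  0.022] p3 [-0.028 -0.131
[... 184 characters left out ...]
098  0.022] p97 [-0.003  0.122  0.065]
side 1 black 30 med [0.017 0.116 0.022] p3 [-0.025  0.097  0.018] p97 [0.029 0.128 0.025]
side 0 grey 486 med [ 0.03  -0.021  0.013] p3 [-0.066 -0.045  0.002] p97 [0.079 0.04  0.02 ]
side 0 orange 55 med [ 0.01  -0.01   0.052] p3 [ 0.004 -0.014  0.027] p97 [0.014 0.005 0.071]
side 0 black 63 med [-0.008  0.003  0.021] p3 [-0.027 -0.021  0.018] p97 [0.03  0.016 0.025]
side -1 grey 669 med [ 0.022 -0.138  0.013] p3 [-0.066 -0.161  0.003] p97 [ 0.077 -0.074  0.02 ]
side -1 orange 52 med [ 0.029 -0.126  0.05 ] p3 [ 0.016 -0.129  0.026] p97 [ 0.038 -0.107  0.066]
side -1 black 60 med [-0.014 -0.108  0.021] p3 [-0.027 -0.133  0.018] p97 [ 0.003 -0.098  0.025]
```

```bash
cat >> h.py <<'E'
from scipy.spatial.transform import Rotation as Ro
yaw=np.radians(-11.5); t=np.radians(20)
U=np.array([np.cos(t)*np.cos(yaw),np.cos(t)*np.sin(yaw),np.sin(t)]); N=np.array([-np.sin(t)*np.cos(yaw),-np.sin(t)*np.sin(yaw),np.cos(t)]); V=np.cross(N,U)
RP=np.stack([U,V,N],1); O=np.array([.6034,-.0631,.0995])
def W(u,v,n): return O+RP@np.array([u,v,n])
def rpy(s): return Ro.from_matrix(np.stack([-N,s*V,s*U],1)).as_euler("xyz")
def st():
    o=observe(); return "t %.2f uvn %s F(uvn) %s"%(o["time_s"],((o["eef_pos"]-O)@RP).round(4),(o["ft_force"]@RP).round(2))
E
python3 - <<'E'
from h import *
cand=[(s,inverse_kinematics(W(.04,0,.20),rpy(s))) for s in(1,-1)]
for s,q in cand: print(s,None if q is None else np.round(q,2), inverse_kinematics(W(.04,0,.05),rpy(s)) is not None, inverse_kinematics(W(-.07,0,.05),rpy(s)) is not None)
q0=observe()["q"]
s=min((c for c in cand if c[1] is not None),key=lambda c:abs(c[1]-q0).max())[0]; print("use",s); open("s.txt","w").write(str(s))
gripper_to(0.0)
p=observe()["eef_pos"]; move_l(p+[0,0,.15],feed=.2)
movep(W(.04,0,.20),rpy(s)); print(st())
move_l(W(.04,0,.10),feed=.1); print(st())
im,w=cloud("side"); im2,_=cloud("top")
cv2.imwrite("pics/a.png",cv2.resize(np.hstack([im2[110:240,270:405],im[140:270,285:420]]),(800,385),interpolation=cv2.INTER_CUBIC)[...,::-1])
E
```

```text
1 [-0.24 -0.21  1.87  0.02  1.14 -1.62] True True
-1 [-0.24 -0.21  1.87  0.02  1.14  1.52] True True
use 1
t 4.35 uvn [0.0401 0.0007 0.2001] F(uvn) [-0.08  0.52  0.79]
t 5.50 uvn [0.0408 0.     0.1008] F(uvn) [ 1.4 -0.8  0.2]
```

View pics/a.png

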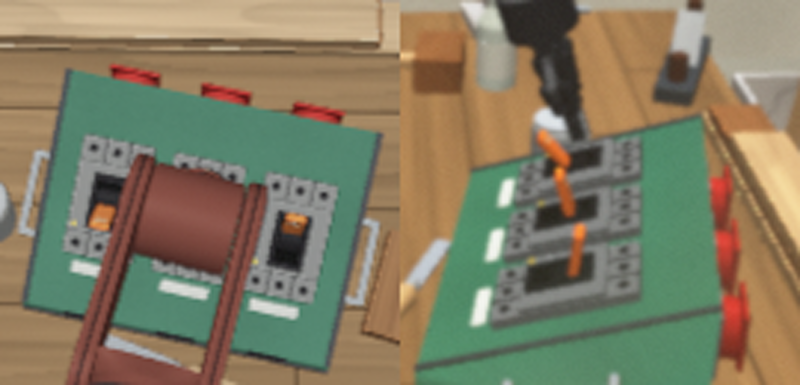

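The shut fingers stand on the ON side of the middle lever, clear of all three. Lowering and pushing toward OFF slowly with a force limit.

```bash
python3 - <<'E'
from h import *
move_l(W(.04,0,.05),feed=.08,max_force=8); hold(.2); print(st())
print(move_l(W(.012,0,.05),feed=.012,max_force=9),st())
u=.012
f=[]
while u>-.035:
    u-=.003
    hit=move_l(W(u,0,.05),feed=.01,max_force=8)
    fu=observe()["ft_force"]@RP; print(hit,st())
    if hit or fu[0]>13: break
E
```

```text
t 6.58 uvn [ 0.0406 -0.      0.0506] F(uvn) [0.27 0.36 0.88]
False t 9.06 uvn [ 0.0139 -0.      0.0508] F(uvn) [ 5.16  0.14 -1.8 ]
False t 9.51 uvn [ 0.0108 -0.0001  0.0507] F(uvn) [ 5.6   0.81 -2.97]
False t 9.96 uvn [ 0.0081 -0.0001  0.0508] F(uvn) [ 6.2   0.22 -3.11]
False t 10.41 uvn [ 0.0054 -0.0001  0.0509] F(uvn) [ 6.82 -0.13 -3.  ]
False t 10.86 uvn [ 0.0026 -0.0002  0.051 ] F(uvn) [ 6.55 -0.16 -1.89]
False t 11.31 uvn [-0.0001 -0.0002  0.0512] F(uvn) [ 7.41 -0.35 -2.69]
False t 11.76 uvn [-0.003  -0.0002  0.0513] F(uvn) [ 7.37  0.58 -2.43]
False t 12.21 uvn [-0.0055 -0.0002  0.0515] F(uvn) [ 8.4   0.36 -2.06]
False t 12.66 uvn [-0.0085 -0.0002  0.0515] F(uvn) [ 8.44 -0.91 -1.91]
False t 13.11 uvn [-0.0116 -0.0002  0.0515] F(uvn) [ 8.45 -0.01 -1.05]
False t 13.56 uvn [-0.0154 -0.0002  0.0512] F(uvn) [5.97 0.15 0.07]
False t 14.01 uvn [-0.0172 -0.0002  0.0517] F(uvn) [ 8.43  0.19 -0.23]
False t 14.46 uvn [-0.0189 -0.0003  0.0522] F(uvn) [10.18 -0.04 -0.09]
False t 14.91 uvn [-0.02   -0.0003  0.053 ] F(uvn) [12.83  0.27 -0.73]
False t 15.36 uvn [-0.021  -0.0004  0.0538] F(uvn) [16.52  0.47 -0.49]
```

The latch clicked (force fell 8.4 → 6.0 N near u = −15 mm), then the hard stop at rising force. Backing off and checking.

```bash
python3 - <<'E'
from h import *
move_l(W(.02,0,.052),feed=.05); print(st())
move_l(W(.02,0,.11),feed=.15); move_l(W(-.085,0,.11),feed=.15); print(st())
im,w=cloud("side")
cv2.imwrite("pics/b.png",cv2.resize(im[140:270,285:420],(540,520),interpolation=cv2.INTER_CUBIC)[...,::-1])
q=(w-O)@RP; hs=cv2.cvtColor(im,cv2.COLOR_RGB2HSV)
m=(hs[...,0]>4)&(hs[...,0]<22)&(hs[...,1]>150)&(hs[...,2]>120)&(abs(q[...,0])<.1)&(q[...,2]>0)&(q[...,2]<.09)
for k in(1,0,-1):
    Q=q[m&(abs(q[...,1]-.115*k)<.05)]; print(k,len(Q),np.percentile(Q,[3,50,97],axis=0).round(3).tolist())
E
```

```text
t 16.51 uvn [0.0195 0.     0.0518] F(uvn) [ 0.6  -0.05 -0.35]
t 17.89 uvn [-8.420e-02 -1.000e-04  1.101e-01] F(uvn) [ 0.96  0.4  -0.68]
1 59 [[-0.026, 0.098, 0.019], [-0.013, 0.106, 0.045], [-0.003, 0.124, 0.065]]
0 74 [[-0.032, -0.013, 0.022], [-0.018, -0.007, 0.04], [-0.005, 0.01, 0.061]]
-1 52 [[0.017, -0.129, 0.024], [0.029, -0.126, 0.049], [0.037, -0.108, 0.065]]
```

View pics/b.png

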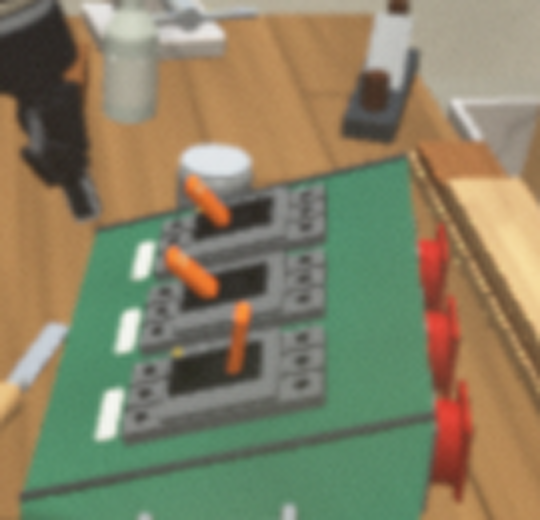

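The lever is caught at OFF (tip u ≈ −32 to −37 mm) and its neighbours haven't moved. Now pushing ON from below.

```bash
python3 - <<'E'
from h import *
move_l(W(-.085,0,.045),feed=.1,max_force=8); print(st())
print(move_l(W(-.056,0,.045),feed=.03,max_force=9),st())
u=-.056; was=False
while u<.011:
    u+=.003
    hit=move_l(W(u,0,.045),feed=.015,max_force=9)
    F=(observe()["ft_force"]@RP)[0]; print(hit,st())
    was|=F<-3
    if hit or F<-13 or (was and u>-.012 and F>-1): break
E
```

```text
t 18.74 uvn [-0.0846  0.      0.0452] F(uvn) [-0.11  0.46 -0.14]
False t 19.86 uvn [-0.0563  0.      0.0449] F(uvn) [-0.16 -0.02 -0.37]
False t 20.21 uvn [-0.0528 -0.      0.0451] F(uvn) [-1.51  0.34  0.33]
False t 20.56 uvn [-0.0499 -0.      0.045 ] F(uvn) [ 0.3  -0.16  0.03]
False t 20.91 uvn [-0.0487  0.0001  0.0445] F(uvn) [-4.88 -0.69  3.94]
False t 21.26 uvn [-0.0476  0.0002  0.044 ] F(uvn) [-8.53 -1.45  5.17]
False t 21.61 uvn [-0.0443  0.0002  0.0441] F(uvn) [-8.5   0.15  7.13]
False t 21.96 uvn [-0.0406  0.0002  0.0443] F(uvn) [-7.35  0.91  5.08]
False t 22.31 uvn [-0.0371  0.0002  0.0444] F(uvn) [-6.16 -0.17  4.71]
False t 22.66 uvn [-0.0336  0.0002  0.0445] F(uvn) [-3.77  0.35  3.77]
False t 23.01 uvn [-0.03    0.0001  0.0447] F(uvn) [-3.18  1.4   3.15]
False t 23.36 uvn [-0.0259  0.      0.045 ] F(uvn) [-2.72 -0.5   2.2 ]
False t 23.71 uvn [-0.0226 -0.      0.0451] F(uvn) [-1.07 -0.23  1.67]
False t 24.06 uvn [-0.0196 -0.0001  0.0451] F(uvn) [-0.88 -0.2   0.44]
False t 24.41 uvn [-0.0166 -0.      0.0451] F(uvn) [-0.24  0.45  0.55]
False t 24.76 uvn [-0.0136 -0.0001  0.0451] F(uvn) [ 0.04 -0.06 -0.52]
False t 25.11 uvn [-0.0107 -0.      0.0451] F(uvn) [-0.5  -0.64  0.13]
```

Force is down to zero, so it has probably snapped. I'll go a little further with a light force limit, then retreat and look.

```bash
python3 - <<'E'
from h import *
print(move_l(W(.002,0,.045),feed=.015,max_force=7),st())
move_l(W(-.03,0,.05),feed=.1); move_l(W(-.06,0,.2),feed=.15); print(st())
im,w=cloud("side")
cv2.imwrite("pics/c.png",cv2.resize(im[140:270,285:420],(540,520),interpolation=cv2.INTER_CUBIC)[...,::-1])
q=(w-O)@RP; hs=cv2.cvtColor(im,cv2.COLOR_RGB2HSV)
m=(hs[...,0]>4)&(hs[...,0]<22)&(hs[...,1]>150)&(hs[...,2]>120)&(abs(q[...,0])<.1)&(q[...,2]>0)&(q[...,2]<.09)
for k in(1,0,-1):
    Q=q[m&(abs(q[...,1]-.115*k)<.05)]; print(k,len(Q),np.percentile(Q,[3,50,97],axis=0).round(3).tolist())
E
```

```text
False t 26.12 uvn [0.0019 0.     0.0449] F(uvn) [-0.89  0.18 -0.27]
t 27.77 uvn [-0.0605 -0.      0.1991] F(uvn) [-0.59 -0.11 -0.1 ]
1 58 [[-0.023, 0.097, 0.023], [-0.013, 0.106, 0.044], [0.004, 0.124, 0.065]]
0 41 [[0.019, -0.015, 0.027], [0.03, -0.01, 0.049], [0.041, 0.006, 0.064]]
-1 53 [[0.016, -0.129, 0.026], [0.029, -0.126, 0.051], [0.037, -0.108, 0.065]]
```

View pics/c.png

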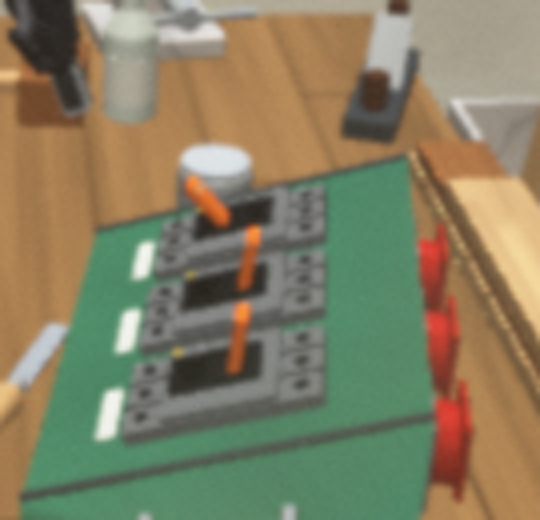

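The middle lever now stands at ON, parallel to the running one. The idle lever is still at OFF and the arm is clear.

```bash
python3 -c "
from h import *
print(st()); job_done()"
```

```text
t 27.82 uvn [-0.0607 -0.      0.1989] F(uvn) [-0.73  1.25  0.61]
the job is handed in; nothing more can be done
```

I reset the tripped breaker, the middle one of the three, and handed the job in at 27.8 s. The hand-in gives no verdict.

- **Off:** With the fingers shut, I pushed the lever off. The latch click showed as a drop from 8.4 to 6.0 N, and the end stop followed. The last reading there was 16.5 N, above the 13 N at which I meant to stop but under the 20 N limit. After I let go, the picture showed the lever staying off.
- **On:** I then pushed it on from below. The force peaked at about 11 N and fell to zero as the lever snapped over.
- **Last check:** With the arm clear, the lever rests at ON, level with the running breaker's lever. Its orange reaches about 38 mm up the slope from its axis, against 34 mm for the running one. The idle and running levers read within a few millimetres of where they started, apart from one edge reading on the idle lever that moved 7 mm; its median did not change.
- **Not measured:** I did not measure the things on the bench again. The arm passed well above them, and those in the last picture look unmoved.

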